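Pack salvaged drive cases on a carrier board and feed it into the strapping machine

TASK

Pack all the yellow drive cases from the mat upright on the carrier board, each squarely on a red outline of its own (any outline, long side along the outline), then push the loaded board between the flared rails until it is fully home against the machine's end stop, with every case still on its outline. Only with the board home and all cases in place, press the green start button fully down and let go. Do not knock over the pen pot.

Things in the scene. Friction and masses are not known exactly. Their poses are not given: they have to be found in the camera images.
- case1_c (a point): yellow drive case, 105 (x) x 70 (y) x 40 mm, about 0.16 kg, total height 74 mm with its black arch handle; cases are all alike. Point: its centre, 37 mm above its base. Handle bar: middle 28 mm above this point, 74 mm long along x, 14 mm thick (y), 18 mm high; lid 3 mm above this point. A half turn makes no difference. None if absent (4 or 5 are there)
- case2_c (a point): yellow drive case, 105 (x) x 70 (y) x 40 mm, about 0.16 kg, total height 74 mm with its black arch handle; cases are all alike. Point: its centre, 37 mm above its base. Handle bar: middle 28 mm above this point, 74 mm long along x, 14 mm thick (y), 18 mm high; lid 3 mm above this point. A half turn makes no difference. None if absent (4 or 5 are there)
- case3_c (a point): yellow drive case, 105 (x) x 70 (y) x 40 mm, about 0.16 kg, total height 74 mm with its black arch handle; cases are all alike. Point: its centre, 37 mm above its base. Handle bar: middle 28 mm above this point, 74 mm long along x, 14 mm thick (y), 18 mm high; lid 3 mm above this point. A half turn makes no difference. None if absent (4 or 5 are there)
- case4_c (a point): yellow drive case, 105 (x) x 70 (y) x 40 mm, about 0.16 kg, total height 74 mm with its black arch handle; cases are all alike. Point: its centre, 37 mm above its base. Handle bar: middle 28 mm above this point, 74 mm long along x, 14 mm thick (y), 18 mm high; lid 3 mm above this point. A half turn makes no difference. None if absent (4 or 5 are there)
- case5_c (a point): yellow drive case, 105 (x) x 70 (y) x 40 mm, about 0.16 kg, total height 74 mm with its black arch handle; cases are all alike. Point: its centre, 37 mm above its base. Handle bar: middle 28 mm above this point, 74 mm long along x, 14 mm thick (y), 18 mm high; lid 3 mm above this point. A half turn makes no difference. None if absent (4 or 5 are there)
- board: loose plywood carrier board lying on the desk, 200 (x) x 290 (y) x 12 mm, about 0.42 kg, with five red outlines painted on its top and a black arch handle at its -y end. Origin at the centre of its underside; +y is its leading end, which goes into the machine first
- board_handle (a point): middle of the bar of the board's black arch handle, for pushing or pulling: 37 mm above the desk, 125 mm behind the board's centre (board's -y). Bar 100 mm long along the board's x, 14 mm thick along y, 18 mm high, with a 16 mm gap under it. The cases in the pattern begin 31 mm ahead of the bar
- slot1 (a point): point above the middle of red outline 1 on the board, where the centre point of a case standing there comes (37 mm above the board's top); axes as the board's. Outline 105 x 70 mm, long side along the board's x; outlines lie 6 to 9 mm apart
- slot2 (a point): point above the middle of red outline 2 on the board, where the centre point of a case standing there comes (37 mm above the board's top); axes as the board's. Outline 105 x 70 mm, long side along the board's x; outlines lie 6 to 9 mm apart
- slot3 (a point): point above the middle of red outline 3 on the board, where the centre point of a case standing there comes (37 mm above the board's top); axes as the board's. Outline 105 x 70 mm, long side along the board's x; outlines lie 6 to 9 mm apart
- slot4 (a point): point above the middle of red outline 4 on the board, where the centre point of a case standing there comes (37 mm above the board's top); axes as the board's. Outline 105 x 70 mm, long side along the board's y; outlines lie 6 to 9 mm apart
- slot5 (a point): point above the middle of red outline 5 on the board, where the centre point of a case standing there comes (37 mm above the board's top); axes as the board's. Outline 105 x 70 mm, long side along the board's y; outlines lie 6 to 9 mm apart
- strapper: arch strapping machine, fixed. Origin at desk level, where the centre of the board's underside comes when the board is home; +y is the feed direction. Two parallel aluminium rails 30 mm high, 205 mm apart inside, from y = -100 to +150 mm; end stop face at y = +145 mm. The board slides on the desk itself, no step
- mouth (a point): middle of the mouth of the machine's yellow flared rails, at desk level, 194 mm before the machine's origin (its -y); here they are 300 mm apart, 30 mm high, and converge at 27 degrees each side to the parallel rails 94 mm further on
- arch (a point): middle of the underside of the machine's blue arch, 178 mm above the desk, 60 mm past the machine's origin (+y). The arch is 50 mm wide along y, 213 mm high outside, its legs reach 144 mm to each side
- start_top (a point): top of the green start button (round, 32 mm across) on the grey control pod (75 x 75 x 42 mm) at the machine's side nearer the robot; pressed straight down
- start (a joint): travel of the start button: 0 released, 0.006 m fully down; spring, 5 N fully down; it counts as pressed from about 4 mm
- penpot: orange pen pot with pens, 76 mm across, 80 mm high (pens to 115 mm), standing among the cases; origin at the centre of its underside
- mat: blue antistatic mat, 300 (x) x 360 (y) x 3 mm, fixed, on which the cases start; origin at the centre of its underside
There are look-alikes about, which are no part of the job. Leave any purple look-alike of the part that bears case2_c alone. What is shaped like the part that bears case1_c but blue is not meant.

How it is judged:
By the outcome, as a careful person would: the job done as asked, in the order asked, and still so for the second after the job is handed in, with the robot touching nothing.
Of case1, case2, case3, case4, case5 only 4 to 5 are there at a start; the rules pass over those that are not, and their reading is None.
At some moment in a run one of case1, case2, case3, case4, case5 may be knocked a few centimetres aside while the robot is not near it.
Once in a run the grip may slacken for a moment while it holds something.
It also fails if it takes over 210 s, if anything falls off the work surface, if the arm or the gripper's body presses on something with over 40 N, if the wrist force passes 120 N, or if a joint passes its speed limit or range.

ROBOT

A 7-joint arm with a two-finger parallel gripper is mounted at the origin on the work surface. World frame = base frame: x ahead of the robot, y to its left, z up, the work surface at z = 0. Lengths are in m, angles in rad, forces in N, time in s.
With the tool pointing down it reaches from about 0.4 to 0.9 m from the base axis. Payload 5.5 kg.
Tool frame: the origin (TCP) lies midway between the tips of the shut fingers; the grasp point (between the pads) lies 19 mm behind it (manip.grip_depth is the distance from the TCP to the grasp point, in m); z points along the fingers, y is the line along which they close (so a half turn about z gives the same grasp; the last joint's range is limited). The gripper opens to 92 mm and grips with 3 to 60 N. Pads are 19 mm wide; open, the fingers measure 130 mm over their backs; the gripper's body (75 mm by 190 mm) begins 47 mm behind the grasp point.
Start: joints at [1.436, 0.501, -0.427, 1.55, 0.221, 1.138, -0.21], TCP at [0.252, -0.599, 0.227] pointing down, gripper open.
Joint ranges: [-2.88, 2.88], [-0.31, 2.03], [-1.54, 1.56], [0.2, 2.42], [-1.41, 4.55], [0.19, 2.02], [-2.57, 2.57]. Speed limits (rad/s): [2.57, 2.57, 3.14, 3.14, 3.14, 3.14, 3.14].

INTERFACE

Orientations are given as a unit quaternion [x, y, z, w].
In Python, from bench import manip, effector, viewer gives the robot as it stands. Calls block until the motion is done:
- manip.move_pose(position, orientation): joint-space move of the TCP to a pose.
- manip.servo_line(position, ori=None, vel=0.15): straight line of the TCP; ori=None keeps the orientation; vel is the mean speed in m/s.
- manip.movej(angles): joint-space move.
- effector.open_jaws() and effector.close(f_grip=None): open the fingers fully, or close them until they stop; f_grip is the grip in N (None keeps the last).
- manip.sleep(seconds).
- manip.solve_ik(position, orientation): joint angles nearest the present ones, or None.
- viewer.get_image(name): name is "scene" or "side" or "wrist"; returns the picture (420x560x3 uint8, red, green, blue); there is no depth.
- viewer.get_calibration(name): a dict with "vfov" (degrees; the focal length in pixels is half the picture's height over the tangent of half this angle, whatever the lens; pixels are square), "cx", "cy" (the principal point, pixels), "dist_coeffs" ([k1, k2, p1, p2, k3] as OpenCV has them; the pictures are not rectified), "eye" and "attitude" of the camera in the world. Camera axes: x right, y down, z forward; pixel columns grow to the right and rows downward; lengths in m; the calibration is good to about 2 mm. A picture is of the moment at which its call begins: read the wrist's pose just before it. get_calibration takes no time and is no camera call; for the wrist camera it gives the pose at the moment of the call.
A pose or a line that the arm cannot do raises manip.PlanningError and nothing moves.
- manip.hand_in(): hands the job in; it is judged then, once.
Readings, each from a call of its own:
- manip.current_clock(): time.
- manip.current_q(): joint angles.
- manip.current_joint_velocities(): joint speeds.
- manip.current_tau(): joint torques, N m.
- manip.current_tool_pos(): TCP position.
- manip.current_tcp_rot(): TCP orientation.
- manip.current_force(): force on the tool from outside, world axes, zero at the start.
- manip.current_wrist_torque(): the same for the moment, N m.
- manip.current_finger_gap(): finger opening in m.
- manip.current_gripper_force(): force on a finger pad.
Only numpy, scipy, OpenCV 4.12 (cv2) and the standard library are available. Lean on these libraries where they do the work, as an engineer would, in place of code of your own. Each camera call takes 0.05 s, during which the arm holds its last target. There are 200 camera calls.

## Working session

There is one attempt and no reset: what is moved stays moved. The work goes in short steps, each a Python script; the robot and the scene stay as the last script left them, time stands still between calls to the robot, and variables do not carry over. Pictures are saved under pics/ and viewed, at most 14 in all, crops included, and the job is handed in when it is done.

```bash
ls; mkdir -p pics; python3 - <<'E'
from bench import manip, effector, viewer
import cv2
for n in ["scene","side"]:
    cv2.imwrite(f"pics/{n}0.png",viewer.get_image(n)[:,:,::-1]); print(n,viewer.get_calibration(n))
print(viewer.get_calibration("wrist"), manip.current_tool_pos(), manip.current_tcp_rot(), manip.current_clock(),manip.grip_depth)
E
```

```text
pics
scene {'vfov': 55.92167828239446, 'cx': 281.1266434245236, 'cy': 216.96074631855555, 'dist_coeffs': array([-0.09839289,  0.        ,  0.        ,  0.        ,  0.        ]), 'eye': array([0.95483055, 0.28085367, 1.20348028]), 'attitude': array([ 0.40630108,  0.87518113, -0.2366049 , -0.11399802])}
side {'vfov': 43.782905655963056, 'cx': 274.7695302003648, 'cy': 215.15209452873452, 'dist_coeffs': array([-0.10227163,  0.        ,  0.        ,  0.        ,  0.        ]), 'eye': array([ 0.21452748, -1.39930012,  1.13252362]), 'attitude': array([ 0.88880415, -0.0979707 ,  0.04043504, -0.44586314])}
{'vfov': 70.09488915982587, 'cx': 281.76165701657646, 'cy': 212.10046335921774, 'dist_coeffs': array([-0.02272358,  0.        ,  0.        ,  0.        ,  0.        ]), 'eye': array([ 0.31102884, -0.5746546 ,  0.38436428]), 'attitude': array([ 0.82662693, -0.54926571, -0.06853118,  0.10148188])} [ 0.25147629 -0.59869329  0.22578292] [ 9.80287296e-01  1.97575411e-01 -1.45031483e-04 -8.68438548e-04] 0.1 0.0188
```

View pics/scene0.png

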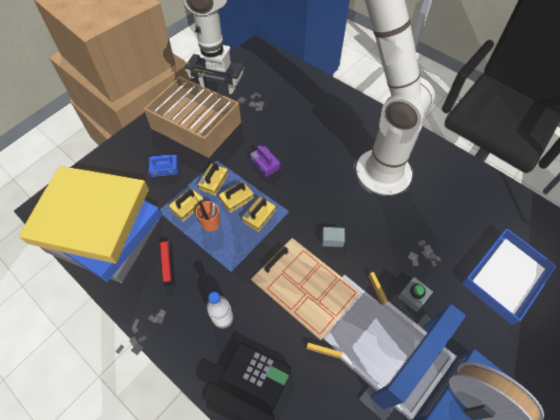

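View pics/side0.png

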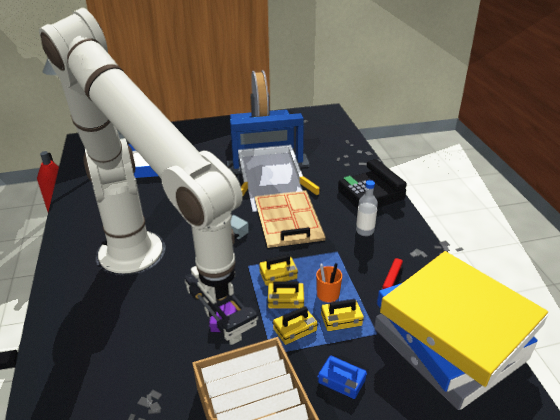

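Scene view: four yellow cases on the mat at about (185,203), (213,178), (236,194) and (260,212). The pen pot is at (208,215), the board at (306,288) with its handle at (276,260), and the button at (418,291). The blue case at (163,165) and the purple one at (265,160) are decoys. The side view agrees: 4 cases.

```bash
cat > h.py <<'E'
from bench import manip, effector, viewer
import numpy as np, cv2
from scipy.spatial.transform import Rotation as R
from scipy.optimize import minimize
class Cam:
    def __init__(s,name):
        s.c=viewer.get_calibration(name); s.im=viewer.get_image(name); c=s.c
        f=210/np.tan(np.radians(c["vfov"]/2)); s.K=np.array([[f,0,c["cx"]],[0,f,c["cy"]],[0,0,1.]])
        s.M=R.from_quat(c["attitude"]).as_matrix(); s.e=np.array(c["eye"]); s.d=np.array(c["dist_coeffs"])
    def proj(s,P):
        rv=cv2.Rodrigues(s.M.T)[0]
        return cv2.projectPoints(np.float64(P).reshape(-1,3),rv,-s.M.T@s.e,s.K,s.d)[0].reshape(-1,2)
    def ray(s,px,z):
        u=cv2.undistortPoints(np.float64(px).reshape(-1,1,2),s.K,s.d).reshape(-1,2)
        d=np.c_[u,np.ones(len(u))]@s.M.T
        return s.e+d*((z-s.e[2])/d[:,2])[:,None]
    def save(s,n): cv2.imwrite(f"pics/{n}.png",s.im[:,:,::-1])
    def hsv(s): return cv2.cvtColor(s.im,cv2.COLOR_RGB2HSV)
def rot(a): return np.array([[np.cos(a),-np.sin(a)],[np.sin(a),np.cos(a)]])
def place(p,pts):  # p=(x,y,yaw), pts Nx3 local
    pts=np.float64(pts); return np.c_[pts[:,:2]@rot(p[2]).T+p[:2],pts[:,2]]
BOX=np.array([[x,y,z] for x in(-.0525,.0525) for y in(-.035,.035) for z in(0,.04)])
def fit(cam,hull,pts,p0s):
    H=cv2.convexHull(np.float32(hull)); A=cv2.contourArea(H)
    def cost(p):
        Q=cv2.convexHull(np.float32(cam.proj(place(p,pts)))); i=cv2.intersectConvexConvex(Q,H)[0]
        return 1-i/(A+cv2.contourArea(Q)-i)
    best=min((minimize(cost,p0,method="Nelder-Mead",options=dict(initial_simplex=np.array([p0,p0+[.02,0,0],p0+[0,.02,0],p0+[0,0,.3]]))) for p0 in map(np.array,p0s)),key=lambda r:r.fun)
    return best.x,1-best.fun
def cases(cam,zb=.003,amin=60,near=None,mat=True):
    """yellow cases seen: list of (x,y,yaw mod pi, iou)"""
    h=cam.hsv(); m=cv2.inRange(h,(20,120,90),(34,255,255))
    m=cv2.morphologyEx(m,cv2.MORPH_CLOSE,np.ones((3,3)) if cam.K[0,0]*0.02/(cam.e[2])<12 else np.ones((19,19)))
    n,l,st,ce=cv2.connectedComponentsWithStats(m); out=[]
    for i in range(1,n):
        if st[i,4]<amin: continue
        w=cam.ray(ce[i],zb+.03)[0]
        if near is not None and np.hypot(*(w[:2]-near[:2]))>near[2]: continue
        ys,xs=np.where(l==i)
        p,q=fit(cam,np.c_[xs,ys],BOX+[0,0,zb],[(w[0],w[1],a) for a in np.arange(4)*np.pi/4])
        p[2]=(p[2]+np.pi/2)%np.pi-np.pi/2; edge=st[i,0]<=1 or st[i,1]<=1 or st[i,0]+st[i,2]>=559 or st[i,1]+st[i,3]>=419
        out.append((*p.round(4),round(q,3),int(st[i,4]),bool(edge)))
    return out
def down(yaw):  # tool down, closing line (tool y) at angle yaw in world (mod pi)
    c,s=np.cos(yaw),np.sin(yaw); return np.array([[s,c,0],[-c,s,0],[0,0,-1]])
def quat(yaw): return R.from_matrix(down(yaw)).as_quat()
E
python3 - <<'E'
from h import *
c=Cam("scene")
for r in cases(c): print(r)
g=lambda n,px,z: print(n,c.ray(px,z)[:,:2].round(3).tolist())
g("pot",[(208,220)],.03)
g("board corners L,T,B,R",[(252,280),(292,240),(322,338),(362,292)],.012)
g("handle",[(276,260)],.045); g("btn",[(418,291)],.05); g("graybox,bottle,pads",[(334,236),(220,312),(377,288),(324,350)],.03)
print(R.from_quat(manip.current_tcp_rot()).as_matrix().round(2))
E
```

```text
(np.float64(0.8745), np.float64(-0.5339), np.float64(0.5012), np.float64(0.1), 8192, False)
(np.float64(0.4553), np.float64(-0.4575), np.float64(0.4911), np.float64(0.665), 363, False)
(np.float64(0.4578), np.float64(-0.3361), np.float64(-0.4186), np.float64(0.761), 431, False)
(np.float64(0.5933), np.float64(-0.448), np.float64(-0.2085), np.float64(0.73), 419, False)
(np.float64(0.457), np.float64(-0.2284), np.float64(0.2717), np.float64(0.648), 389, False)
(np.float64(0.4044), np.float64(0.2344), np.float64(0.2899), np.float64(0.226), 203, False)
(np.float64(0.6575), np.float64(0.2117), np.float64(-1.1684), np.float64(0.228), 234, False)
pot [[0.593, -0.34]]
board corners L,T,B,R [[0.653, -0.084], [0.459, -0.077], [0.655, 0.2], [0.459, 0.21]]
handle [[0.561, -0.061]]
btn [[0.36, 0.345]]
graybox,bottle,pads [[0.363, 0.026], [0.797, -0.083], [0.425, 0.24], [0.684, 0.227]]
[[ 0.92  0.39 -0.  ]
 [ 0.39 -0.92  0.  ]
 [ 0.   -0.   -1.  ]]
```

```bash
sed -i 's/np.array(\[\[s,c,0\],\[-c,s,0\],\[0,0,-1\]\])/np.array([[-s,c,0],[c,s,0],[0,0,-1]])/' h.py
python3 - <<'E'
from h import *
q=quat(-np.pi/2)
for n,p in [("mat",(.45,-.35,.42)),("board",(.50,.05,.42)),("mach",(.48,.30,.42))]:
    try: manip.move_pose(p,q)
    except manip.PlanningError as e: print(n,e); continue
    c=Cam("wrist"); c.save("w_"+n); np.save(f"pics/w_{n}.npy",np.r_[c.e,c.c["attitude"]])
    print(n,c.e.round(3),c.M[:,2].round(2),manip.current_clock())
    if n=="mat":
        for r in cases(c,amin=800): print(np.array(r[:4]).round(3),r[4:])
E
cd pics; python3 -c "
import cv2,numpy as np
cv2.imwrite('all.png',cv2.resize(np.hstack([cv2.imread('w_board.png'),cv2.imread('w_mach.png')]),(800,300)))"
```

```text
mat [ 0.514 -0.352  0.578] [-0.24  0.   -0.97] 1.5917
[ 0.707 -0.577 -0.742  0.217] (821, True)
[ 0.593 -0.448 -0.02   0.927] (2049, False)
[ 0.458 -0.229  0.097  0.928] (1768, False)
[ 0.456 -0.338 -0.232  0.959] (1790, False)
[ 0.455 -0.454  0.302  0.935] (1755, False)
[ 0.154 -0.836  1.205  0.157] (1287, True)
board [0.565 0.047 0.578] [-0.24  0.   -0.97] 3.1333
mach [0.546 0.297 0.578] [-0.24 -0.   -0.97] 4.1667
```

View pics/w_mat.png

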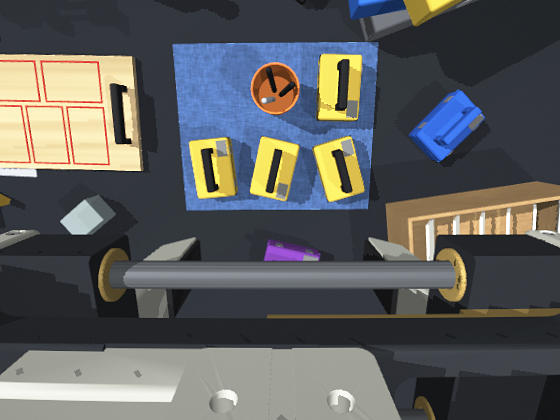

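View pics/all.png

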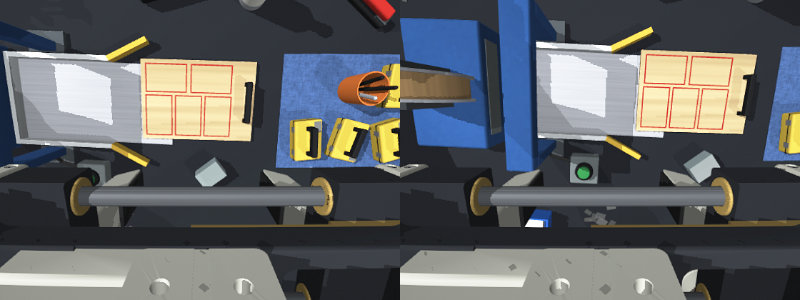

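The mat view shows the four cases fitted well, with the pot at (275,88) beside the outer case. The board carries two outlines with the long side along y on its +x side, and three with the long side along x on its -x side. Its leading end is already near the flared mouth.

```bash
cat >> h.py <<'E'
def board(c,p0=(.557,.06,0)):
    h=c.hsv(); m=cv2.inRange(h,(8,40,110),(24,170,255))|cv2.inRange(h,(0,120,90),(7,255,255))|cv2.inRange(h,(172,120,90),(180,255,255))
    m=cv2.morphologyEx(m,cv2.MORPH_OPEN,np.ones((3,3))); n,l,st,ce=cv2.connectedComponentsWithStats(m)
    i=1+np.argmax(st[1:,4]); ys,xs=np.where(l==i)
    B=np.array([[x,y,z] for x in(-.1,.1) for y in(-.145,.145) for z in(0,.012)])
    return fit(c,np.c_[xs,ys],B,[p0])
E
python3 - <<'E'
from h import *
class Old(Cam):
    def __init__(s,n):
        a=np.load(f"pics/w_{n}.npy"); c=s.c=viewer.get_calibration("wrist"); s.im=cv2.imread(f"pics/w_{n}.png")[:,:,::-1]
        f=210/np.tan(np.radians(c["vfov"]/2)); s.K=np.array([[f,0,c["cx"]],[0,f,c["cy"]],[0,0,1.]])
        s.e=a[:3]; s.M=R.from_quat(a[3:]).as_matrix(); s.d=np.array(c["dist_coeffs"])
o=Old("mat"); print("pot rim",o.ray([(275,88),(251,88),(299,88)],.083).round(3).tolist())
o=Old("mach")
print("flare",o.ray([(353,42),(297,73),(336,220),(287,193)],.03).round(3).tolist())
print("btn",o.ray([((584-400)*1.4,171*1.4)],.05).round(3).tolist())
manip.move_pose((.53,.06,.27),quat(-np.pi/2))
c=Cam("wrist"); c.save("w_b2"); p,q=board(c); print("board",p.round(4),q)
# red mask corners -> board frame
h=c.hsv(); red=cv2.inRange(h,(0,110,90),(7,255,255))|cv2.inRange(h,(170,110,90),(180,255,255))
g=np.stack(np.meshgrid(np.arange(-.1,.1,.0005),np.arange(-.145,.145,.0005)),-1).reshape(-1,2)
px=c.proj(place(p,np.c_[g,np.full(len(g),.012)])).round().astype(int)
ok=(px[:,0]>=0)&(px[:,0]<560)&(px[:,1]>=0)&(px[:,1]<420); M=np.zeros(len(g),np.uint8); M[ok]=red[px[ok,1],px[ok,0]]
M=M.reshape(580,400); cv2.imwrite("pics/red.png",M)
n,l,st,ce=cv2.connectedComponentsWithStats(255-M,connectivity=4)
for i in range(1,n):
    if 10000<st[i,4]<40000:
        x,y,w,hh=st[i,:4]; print("slot",round((x+w/2)*.0005-.1,4),round((y+hh/2)*.0005-.145,4),"size",w*.5,hh*.5)
E
```

```text
pot rim [[0.587, -0.342, 0.083], [0.587, -0.305, 0.083], [0.587, -0.379, 0.083]]
flare [[0.7, 0.178, 0.03], [0.652, 0.271, 0.03], [0.392, 0.194, 0.03], [0.445, 0.287, 0.03]]
btn [[0.361, 0.342, 0.05]]
board [ 0.5572  0.057  -0.0328] 0.9886827898600886
slot -0.0383 -0.052 size 101.5 66.0
slot 0.0552 -0.0327 size 65.5 100.5
slot -0.0383 0.024 size 101.5 66.0
slot 0.0552 0.0813 size 65.5 101.5
slot -0.0383 0.1008 size 101.5 65.5
```

View pics/w_b2.png

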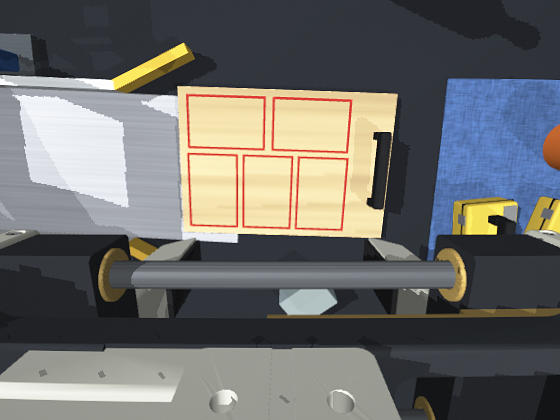

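```bash
cd pics; python3 -c "
import cv2
a=cv2.imread('w_mach.png')[30:240,170:370]
cv2.imwrite('machcrop.png',cv2.resize(a,None,fx=2.8,fy=2.8,interpolation=cv2.INTER_CUBIC))"
```

```text
(no output)
```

View pics/machcrop.png

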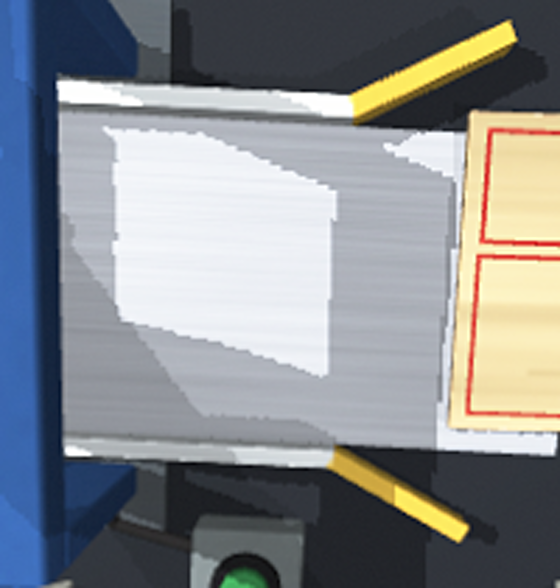

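Machine crop: the upper rail's inner top edge runs (60,104)→(350,115), the lower one's at about row 449. Flare roots are at x≈350 and x≈330, tips at (515,25) and (465,535), and the green button at (245,580). The rails are turned by about -0.04 rad.

```bash
cat >> h.py <<'E'
class Old(Cam):
    def __init__(s,n):
        a=np.load(f"pics/w_{n}.npy"); c=s.c=viewer.get_calibration("wrist"); s.im=cv2.imread(f"pics/w_{n}.png")[:,:,::-1]
        f=210/np.tan(np.radians(c["vfov"]/2)); s.K=np.array([[f,0,c["cx"]],[0,f,c["cy"]],[0,0,1.]])
        s.e=a[:3]; s.M=R.from_quat(a[3:]).as_matrix(); s.d=np.array(c["dist_coeffs"])
E
python3 - <<'E'
from h import *
o=Old("mach"); f=lambda L,z=.03:o.ray([(170+x/2.8,30+y/2.8) for x,y in L],z)[:,:2].round(4)
print("up",f([(60,104),(350,115),(510,22)]).tolist()); print("lo",f([(65,447),(330,450),(467,528)]).tolist())
m=cv2.inRange(o.hsv(),(45,100,60),(85,255,255)); n,l,st,ce=cv2.connectedComponentsWithStats(m); i=1+np.argmax(st[1:,4]); print("btn",st[i],o.ray([ce[i]],.05).round(4))
# drawn check: best machine pose for rails' and flare points
def cost(p):
    P=f([(60,104),(350,115),(65,447),(330,450)])-p[:2]; L=P@rot(p[2]); return sum((abs(L[:,0])-.1025)**2)+0
r=minimize(cost,[.55,.38,-.04],method="Nelder-Mead"); p=r.x
print(p[:1]+0,p[2],r.fun)
u=rot(p[2]); T=(f([(350,115),(330,450),(510,22),(467,528)])-p[:2])@u; print("local y of throat, tips",T.round(4).tolist(),p)
E
```

```text
up [[0.6619, 0.4495], [0.6548, 0.274], [0.7062, 0.1794]]
lo [[0.4517, 0.4614], [0.4491, 0.2857], [0.3952, 0.1926]]
btn [248 233  18  18 260] [[0.3567 0.3443 0.05  ]]
[0.55870729] -0.0269689735568266 1.527628179652577e-05
local y of throat, tips [[0.1029, -0.2516], [-0.103, -0.2454], [0.1568, -0.3448], [-0.1544, -0.3399]] [ 0.55870729  0.52826217 -0.02696897]
```

```bash
python3 - <<'E'
from h import *
p=np.array([.5572,.057,-.0328]); H=lambda p:p[:2]+rot(p[2])@[0,-.125]
Y=-np.pi/2
h=H(p); manip.move_pose((*h,.12),quat(Y+p[2])); manip.servo_line((*h,.021),vel=.1)
effector.close(30); print("gap",manip.current_finger_gap())
t=np.array([.545,.057,-.036]); t[:2]=t[:2]; hh=H(t)
manip.servo_line((*hh,.021),quat(Y+t[2]),vel=.03); print(manip.current_force().round(1))
effector.open_jaws(); manip.servo_line((*hh,.12),vel=.15)
manip.move_pose((.52,.06,.27),quat(Y)); c=Cam("wrist"); print("board",board(c,(.545,.06,-.03)),manip.current_clock())
E
```

```text
gap 0.013297713389310647
[-1.3  0.6 -0. ]
board (array([ 0.54526366,  0.05585965, -0.04383879]), np.float64(0.9920856211505312)) 11.9833
```

```bash
cat >> h.py <<'E'
Y=-np.pi/2
SL={1:(-.0383,-.0523,0),2:(-.0383,.0242,0),3:(-.0383,.1007,0),4:(.0552,-.0327,np.pi/2),5:(.0552,.0815,np.pi/2)}
def go(pos,yaw):
    """joint move to tool-down pose, closing line yaw mod pi, choosing the smaller last joint"""
    o=[(abs(j[6]),k) for k in (0,np.pi) if (j:=manip.solve_ik(pos,quat(yaw+k))) is not None]
    manip.move_pose(pos,quat(yaw+min(o)[1]))
def look(xy,z=.25,dx=-.05):
    manip.move_pose((xy[0]+dx,xy[1],z),quat(Y)); return Cam("wrist")
def find(xy,zb,r=.07,z=.25):
    c=look(xy,z); k=cases(c,zb,800,near=(xy[0],xy[1],r)); k=[a for a in k if a[3]>.8]
    return (min(k,key=lambda a:np.hypot(a[0]-xy[0],a[1]-xy[1])) if k else None),c
def pick(k,end=False,zt=.05,lift=.155):
    yaw=k[2]+(0 if end else np.pi/2)
    go((k[0],k[1],zt+.07),yaw); manip.servo_line((k[0],k[1],zt),vel=.12)
    effector.close(45); manip.servo_line((k[0],k[1],lift),vel=.15)
    print("picked gap",round(manip.current_finger_gap(),4),"F",manip.current_force().round(1)[2])
def put(b,s,end=False,zt=.060,lift=.155):
    S=SL[s]; xy=b[:2]+rot(b[2])@S[:2]; yaw=b[2]+S[2]+(0 if end else np.pi/2)
    go((*xy,lift),yaw); print("carried gap",round(manip.current_finger_gap(),4),"F",manip.current_force().round(1)[2])
    manip.servo_line((*xy,zt+.01),vel=.15); manip.servo_line((*xy,zt),vel=.03); print("down F",manip.current_force().round(1)[2])
    effector.open_jaws(); manip.servo_line((*xy,lift),vel=.2)
def check(b,s):
    S=SL[s]; xy=b[:2]+rot(b[2])@S[:2]; k,c=find(xy,.012)
    if k is None: print("slot",s,"NOT SEEN"); return None,c
    e=rot(b[2]).T@(np.array(k[:2])-xy); da=(k[2]-b[2]-S[2]+np.pi/2)%np.pi-np.pi/2
    print("slot",s,"err mm",(e*1000).round(1),"yaw",round(da,3),"iou",k[3]); return k,c
E
python3 - <<'E'
from h import *
b=np.array([.5453,.0559,-.038])
k,c=find((.458,-.229),.003); print(k)
pick(k); put(b,5)
_,c=check(b,5); c.save("p1"); c=look((.56,.06),.27); print(board(c,tuple(b)),manip.current_clock())
E
```

```text
(np.float64(0.458), np.float64(-0.2268), np.float64(0.0983), np.float64(0.957), 5019, False)
picked gap 0.0139 F -1.1
carried gap 0.0137 F -0.8
down F -1.5
slot 5 err mm [-0.8 -2.7] yaw -0.0 iou 0.964
(array([ 0.54542058,  0.05580487, -0.04327821]), np.float64(0.9932018936835636)) 25.0083
```

```bash
python3 - <<'E'
from h import *
b=np.array([.5454,.0558,-.042])
for xy,s in [((.456,-.338),4),((.455,-.454),1)]:
    k,c=find(xy,.003,r=.09); print(k)
    if k is None: c.save("miss"); break
    pick(k); put(b,s); check(b,s)
c=look((.56,.06),.3); c.save("p3"); print(board(c,tuple(b)),manip.current_clock())
for s in (4,5,1): check(b,s)
E
```

```text
None
(array([ 0.54530034,  0.05571437, -0.04367535]), np.float64(0.9917551399585949)) 28.1667
slot 4 NOT SEEN
slot 5 err mm [-1.2 -2.9] yaw 0.003 iou 0.96
slot 1 NOT SEEN
```

View pics/p3.png

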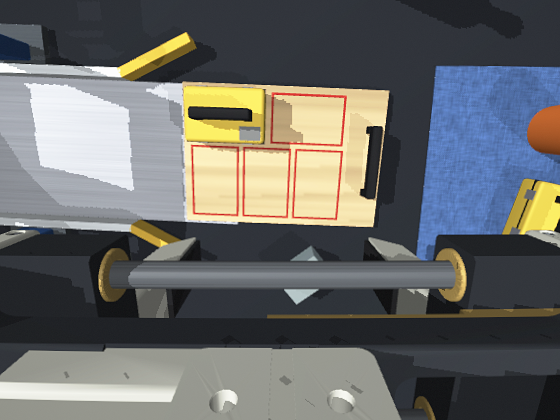

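Case one sits on its outline at (224,114) in the picture. The second pick saw no valid fit, so I'm checking that picture.

View pics/miss.png

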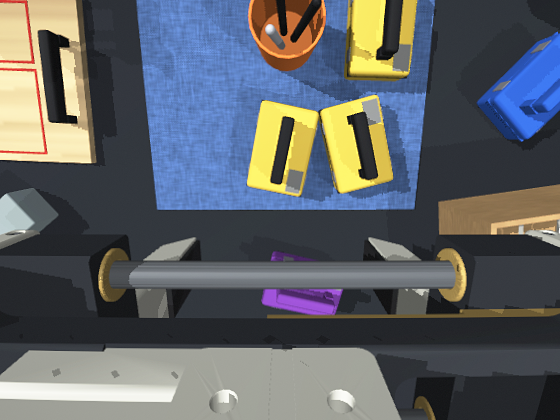

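The 19 px closing had merged the two nearly touching cases at (284,148) and (358,145); one seems to have been knocked closer. I'll drop the closing step and compute finger clearance.

```bash
sed -i 's/else np.ones((19,19)))/else np.ones((1,1)))/' h.py
python3 - <<'E'
from h import *
b=np.array([.5454,.0558,-.043])
c=look((.50,-.40),.3); K=[k for k in cases(c,.003,800) if k[3]>.8]
for k in K: print(np.array(k[:4],float).round(4))
def clr(a,o):
    k=np.array(o[:3],float); bar=[place(k,[[x,0,0]])[0,:2] for x in np.linspace(-.037,.037,40)]
    L=(np.array(bar)-[a[0],a[1]])@rot(a[2]); d=np.maximum(np.abs(L[:,0])-.0095,0); e=np.maximum(np.abs(L[:,1])-.065,0)
    return np.hypot(d,e).min()-.007
A=min(K,key=lambda k:np.hypot(k[0]-.456,k[1]+.338)); B=min(K,key=lambda k:np.hypot(k[0]-.455,k[1]+.44))
print("clr",clr(A,B),clr(B,A))
g=A if clr(A,B)>=clr(B,A) else B
if max(clr(A,B),clr(B,A))>.002:
    pick(g); put(b,4); check(b,4); c=look((.56,.06),.3); print(board(c,tuple(b)),manip.current_clock())
E
```

```text
[ 0.5927 -0.4482 -0.0206  0.936 ]
[ 0.4617 -0.4281  0.2639  0.956 ]
[ 0.4563 -0.3377 -0.2017  0.944 ]
clr 0.019338052929486607 0.018139919642741892
picked gap 0.0137 F -1.7
carried gap 0.0136 F -1.6
down F -1.1
slot 4 err mm [-0.6 -2.3] yaw 0.003 iou 0.97
(array([ 0.54524771,  0.05544803, -0.04347175]), np.float64(0.9178863906454013)) 42.8667
```

```bash
python3 - <<'E'
from h import *
b=np.array([.5454,.0568,-.043])
k,c=find((.4617,-.4281),.003); print(k)
pick(k); put(b,1); check(b,1)
k,c=find((.5927,-.4482),.003); print(k); c.save("last")
if k is not None and np.hypot(k[0]-.5927,k[1]+.4482)<.006:
    pick(k,end=True); put(b,3,end=True)
c=look((.55,.06),.33); c.save("p5"); print(manip.current_clock())
for s in (1,3,4,5): check(b,s)
E
```

```text
(np.float64(0.4617), np.float64(-0.429), np.float64(0.2581), np.float64(0.959), 3428, False)
picked gap 0.0134 F -2.0
carried gap 0.0138 F -1.5
down F -1.6
slot 1 err mm [-2.2 -1.1] yaw -0.002 iou 0.971
(np.float64(0.5935), np.float64(-0.45), np.float64(-0.0289), np.float64(0.947), 3869, False)
picked gap 0.0736 F -2.5
carried gap 0.0737 F -3.1
down F -1.8
65.875
slot 1 err mm [-1.9 -1.1] yaw -0.002 iou 0.972
slot 3 err mm [-0.9  0.7] yaw 0.008 iou 0.967
slot 4 err mm [-0.6 -3.7] yaw 0.004 iou 0.966
slot 5 err mm [-1.1 -3.7] yaw 0.004 iou 0.961
```

View pics/p5.png

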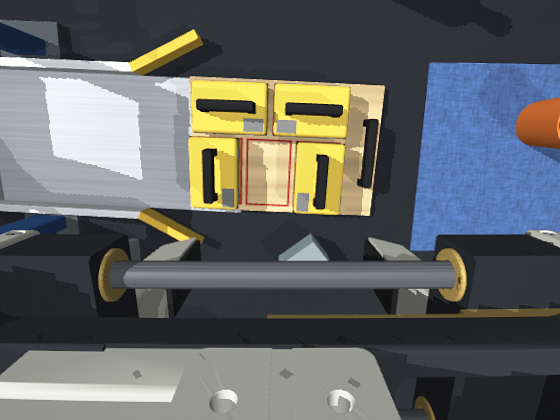

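All four cases are on their outlines, (223,107), (312,108), (213,172) and (319,177), with one outline left empty. Next I push with closed fingers behind the bar.

```bash
python3 - <<'E'
from h import *
b=np.array([.5453,.0556,-.043]); m=np.array([.5555,.38,-.036])
hb=b[:2]+rot(b[2])@[0,-.125]; he=m[:2]+rot(m[2])@[0,-.125]
d=(he-hb)/np.linalg.norm(he-hb); L=np.linalg.norm(he-hb)
yaw=m[2]
st=hb-d*.045
go((*st,.15),yaw); effector.close(20); print(manip.current_q().round(2))
manip.servo_line((*st,.027),vel=.1); f0=manip.current_force(); print("L",L,f0.round(1))
s=-.045; log=[]
while s<L-.03:
    s+=.01; manip.servo_line((*(hb+d*s),.027),vel=.05); f=manip.current_force()-f0; log.append((round(s,3),*f.round(1)))
    if np.linalg.norm(f)>15: break
print(log[::3],log[-1]); 
c=Cam("scene"); c.save("push1"); print(manip.current_clock())
E
```

```text
[ 0.68  0.46 -0.65  1.87  0.35  0.93 -0.17]
L 0.3245544382512228 [ 0.9 -0.1  0.8]
[(-0.035, np.float64(-1.0), np.float64(-0.3), np.float64(-1.4)), (-0.005, np.float64(-0.6), np.float64(-4.7), np.float64(-1.1)), (0.025, np.float64(-0.4), np.float64(-3.3), np.float64(-1.8)), (0.055, np.float64(-1.6), np.float64(-3.4), np.float64(-1.7)), (0.085, np.float64(-1.5), np.float64(-4.2), np.float64(-1.0)), (0.115, np.float64(-1.1), np.float64(-5.5), np.float64(-0.8)), (0.145, np.float64(-0.8), np.float64(-5.1), np.float64(-0.1)), (0.175, np.float64(-0.8), np.float64(-5.5), np.float64(1.2)), (0.205, np.float64(-1.1), np.float64(-6.7), np.float64(0.9)), (0.235, np.float64(-1.2), np.float64(-6.3), np.float64(1.3)), (0.265, np.float64(-0.3), np.float64(-8.2), np.float64(0.7)), (0.295, np.float64(-1.1), np.float64(-7.3), np.float64(1.6))] (0.295, np.float64(-1.1), np.float64(-7.3), np.float64(1.6))
84.8583
```

View pics/push1.png

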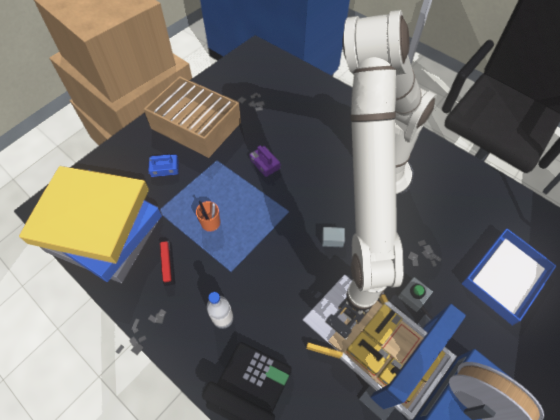

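The board is well inside the rails, the cases are around (375,335), the mat is clear and the pot at (208,215) still stands. Now I push in fine steps to the stop.

```bash
cat > push.py <<'E'
from h import *
m=np.array([.5555,.38,-.036]); d=rot(m[2])@[0,1]
def push(maxd,lim=16):
    p=np.array(manip.current_tool_pos())[:2]; s=0; log=[]; base=None
    while s<maxd:
        s+=.002; manip.servo_line((*(p+d*s),.027),vel=.03); f=manip.current_force(); log.append((round(s,3),*f.round(1)[:2]))
        if -f[1]>lim: break
    print(log[-8:]); return s
E
python3 - <<'E'
from push import *
print(push(.06), manip.current_tool_pos().round(4))
p=np.array(manip.current_tool_pos()); manip.servo_line((*(p[:2]-d*.03),.027),vel=.1); manip.servo_line((*(p[:2]-d*.03),.15),vel=.15)
manip.move_pose((.50,.28,.40),quat(Y)); c=Cam("wrist"); c.save("home1"); np.save("pics/w_home1.npy",np.r_[c.e,c.c["attitude"]]); print(manip.current_clock())
E
```

```text
[(0.004, np.float64(-0.9), np.float64(-11.1)), (0.006, np.float64(0.2), np.float64(-12.5)), (0.008, np.float64(-0.6), np.float64(-12.0)), (0.01, np.float64(-0.2), np.float64(-10.8)), (0.012, np.float64(-0.1), np.float64(-11.2)), (0.014, np.float64(0.8), np.float64(-11.1)), (0.016, np.float64(-0.4), np.float64(-15.8)), (0.018, np.float64(-2.4), np.float64(-18.9))]
0.018000000000000002 [0.5506 0.2346 0.0269]
89.975
```

View pics/home1.png

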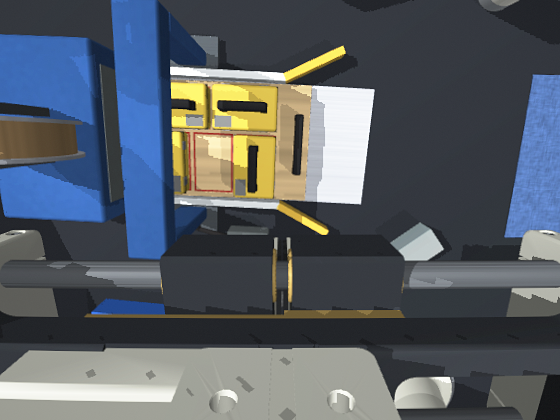

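Nearly or fully home: board tail at about x=311, flare roots at about x=282. I'll push once more, firmer, to confirm it's against the stop.

```bash
python3 - <<'E'
from push import *
he=np.array([.5506,.2346]); a=he-d*.03
go((*a,.15),m[2]); manip.servo_line((*a,.027),vel=.1); manip.servo_line((*(he-d*.006),.027),vel=.05)
print(manip.current_force().round(1))
print(push(.03,30), manip.current_tool_pos().round(4))
p=np.array(manip.current_tool_pos()); manip.servo_line((*(p[:2]-d*.03),.027),vel=.1); manip.servo_line((*(p[:2]-d*.03),.15),vel=.15)
manip.move_pose((.50,.28,.40),quat(Y)); c=Cam("wrist"); c.save("home2"); np.save("pics/w_home2.npy",np.r_[c.e,c.c["attitude"]]); 
o=Old("home1"); g=lambda c:cv2.cvtColor(c.im[75:210,260:330].copy(),cv2.COLOR_RGB2GRAY).astype(np.float32)
print("eye diff",c.e-o.e,"img shift",cv2.phaseCorrelate(g(o),g(c)))
print(manip.current_clock())
E
python3 -c "
import cv2
a=cv2.imread('pics/home2.png')[50:250,100:390]
cv2.imwrite('pics/home2c.png',cv2.resize(a,None,fx=2.75,fy=2.75,interpolation=cv2.INTER_CUBIC))"
```

```text
[-0.4 -0.  -0.2]
[(0.008, np.float64(-0.2), np.float64(-5.5)), (0.01, np.float64(-2.6), np.float64(-8.6)), (0.012, np.float64(-3.2), np.float64(-11.9)), (0.014, np.float64(-3.9), np.float64(-16.7)), (0.016, np.float64(-4.4), np.float64(-20.2)), (0.018, np.float64(-5.8), np.float64(-23.6)), (0.02, np.float64(-7.2), np.float64(-27.9)), (0.022, np.float64(-7.9), np.float64(-30.4))]
0.022000000000000006 [0.5503 0.2345 0.0269][ WARN:0@11.053] global loadsave.cpp:275 findDecoder imread_('pics/w_home1.png'): can't open/read file: check file path/integrity
Traceback (most recent call last):
  File "h.py", line 55, in __init__
    a=np.load(f"pics/w_{n}.npy"); c=s.c=viewer.get_calibration("wrist"); s.im=cv2.imread(f"pics/w_{n}.png")[:,:,::-1]
                                                                              ~~~~~~~~~~~~~~~~~~~~~~~~~~~~~^^^^^^^^^^
TypeError: 'NoneType' object is not subscriptable
```

View pics/home2c.png

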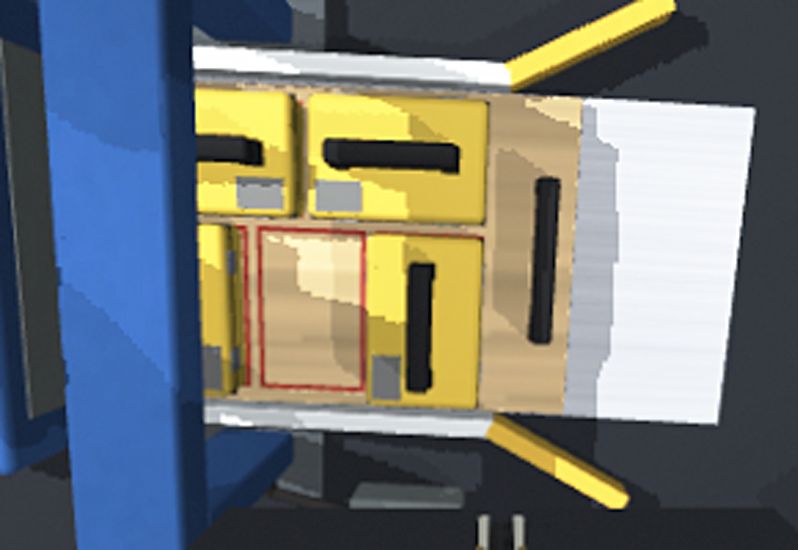

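```bash
cp pics/home2.png pics/w_home2.png; python3 - <<'E'
from h import *
o=Old("home2"); f=lambda L,z:o.ray([(100+x/2.75,50+y/2.75) for x,y in L],z)[:,:2]
t=f([(584,98),(567,415)],.012); r=f([(512,90),(490,413)],.03); ti=f([(675,8),(628,500)],.03)
u=rot(-.036)
print("tail",t.round(4).tolist(),"throat",r.round(4).tolist(),"tips",ti.round(4).tolist())
print("throat-tail along",((r-t)@u)[:,1],"mean;  tips->tail",((t-ti)@u)[:,1])
b,q=board(o,(.5555,.378,-.036)); print(b,q, cases(o,.012,300)[:0])
print(manip.current_clock(),manip.current_tool_pos())
E
```

```text
tail [[0.6492, 0.2261], [0.4485, 0.2327]] throat [[0.6508, 0.271], [0.4536, 0.2846]] tips [[0.6962, 0.1756], [0.3939, 0.192]]
throat-tail along [0.04491569 0.05204703] mean;  tips->tail [0.04876578 0.04261987]
[ 0.55573896  0.37614389 -0.03704223] 0.7257241927299398 []
99.075 [0.49992666 0.27931067 0.39845584]
```

```bash
python3 - <<'E'
from push import *
u=rot(m[2])
for off in (.032,-.032,0):
    a=np.array([.5503,.2345])+u@[off,0]
    g=lambda s:manip.servo_line((*(a+d*s),.027),vel=.04)
    if off==.032: go((*(a-d*.03),.15),m[2])
    manip.servo_line((*(a-d*.03),.027),vel=.1)
    s=-.012; g(s); f0=manip.current_force(); first=None; F=0
    while F<28 and s<.04:
        s+=.002; g(s); F=f0[1]-manip.current_force()[1]
        if first is None and F>4: first=((np.array(manip.current_tool_pos())[:2]-a)@d).round(4)
    print(off,"first",first,"end",((np.array(manip.current_tool_pos())[:2]-a)@d).round(4),"s",round(s,3),"F",(manip.current_force()-f0).round(1))
    g(-.03)
p=np.array(manip.current_tool_pos()); manip.servo_line((*p[:2],.15),vel=.15)
manip.move_pose((.52,.26,.36),quat(Y)); c=Cam("wrist"); c.save("w_home3"); np.save("pics/w_home3.npy",np.r_[c.e,c.c["attitude"]]); print(manip.current_clock())
c=Cam("side"); c.save("side3")
E
python3 -c "
import cv2,numpy as np
a=cv2.imread('pics/side3.png')[90:230,210:330]; b=cv2.imread('pics/w_home3.png')[40:240,130:400]
a=cv2.resize(a,(342,400),interpolation=2); b=cv2.resize(b,(458,400),interpolation=2); cv2.imwrite('pics/h3.png',np.hstack([a,b]))"
```

```text
0.032 first -0.0002 end -0.0001 s 0.016 F [ -9.6 -29.8  23.8]
-0.032 first 0.0003 end 0.0003 s 0.016 F [ -8.7 -32.4  26.6]
0 first 0.0001 end 0.0001 s 0.016 F [ -8.6 -32.2  26.2]
121.6333
```

View pics/h3.png

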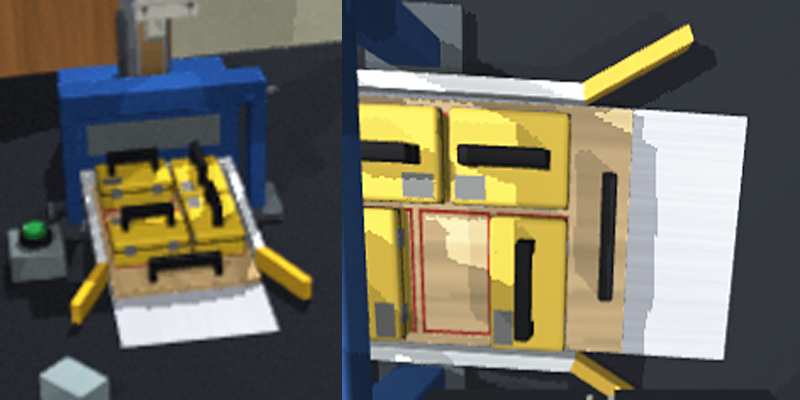

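The board doesn't move under 30 N at either end of the bar, so it's flush on the stop. One tilted look under the arch will check the leading cases (slots 3 and 5).

```bash
python3 - <<'E'
from h import *
q=(R.from_euler('x',.6)*R.from_quat(quat(Y))).as_quat()
for P in [(.52,.30,.30),(.52,.27,.30),(.5,.25,.33)]:
    try: manip.move_pose(P,q); break
    except manip.PlanningError as e: print(e)
c=Cam("wrist"); c.save("under"); print(c.e,manip.current_clock())
b=np.array([.5549,.3762,-.037])
for k in cases(c,.012,500):
    k=np.array(k[:5],float); l=rot(b[2]).T@(k[:2]-b[:2]); print((l*1000).round(1),k[2:].round(3))
E
python3 -c "
import cv2
a=cv2.imread('pics/under.png'); cv2.imwrite('pics/under2.png',cv2.resize(a,(784,588),interpolation=2))"
```

```text
[0.58459682 0.20995444 0.43109734] 122.425
[ 114.4 -140.9] [-4.520e-01  2.370e-01  2.247e+03]
[ 56.2 -32.9] [1.530e+00 6.110e-01 6.592e+03]
[-37.2 120. ] [8.000e-03 7.680e-01 1.653e+03]
[-39.4 -50.5] [-4.800e-02  9.420e-01  3.452e+03]
[-266.6   48.9] [-8.090e-01  1.240e-01  1.521e+03]
```

View pics/under2.png

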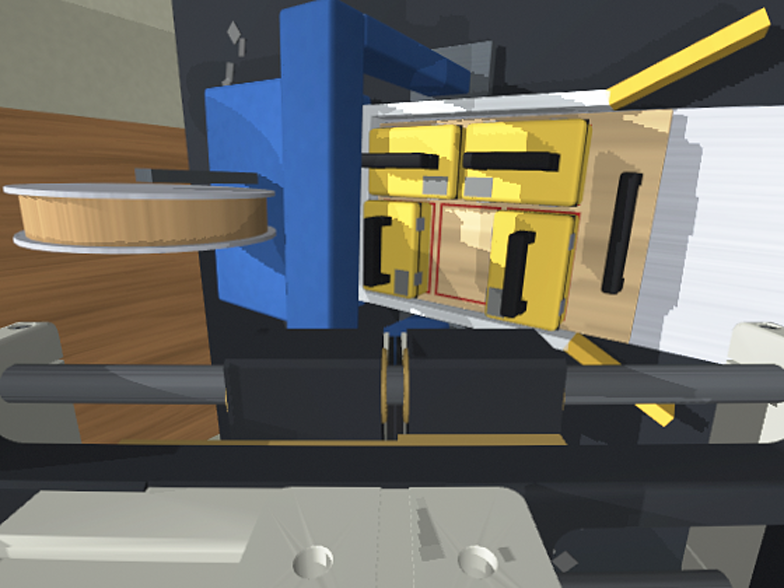

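The view shows all cases upright. The slot 3 case (395,250) has its rear base edge right at its red line (~432), with its front hidden by the arch. A quick numeric check of that edge follows.

```bash
python3 - <<'E'
from h import *
im=cv2.imread("pics/under.png"); c=Cam("wrist")
b=np.array([.5549,.3762,-.037])
for x in (-.07,-.04,-.01):
    # scan along board y at board top from slot2 centre to slot3, print hue classes
    ys=np.arange(.050,.085,.001); px=c.proj(place(b,np.c_[np.full(len(ys),x),ys,np.full(len(ys),.012)])).round().astype(int)
    h=c.hsv()[px[:,1],px[:,0]]; s="".join("R" if (a[0]<7 or a[0]>170) and a[1]>90 else "Y" if 20<=a[0]<=34 and a[1]>150 else "w" if a[0]<24 and a[2]>80 else "." for a in h); print(x,s)
E
```

```text
-0.07 wwwwwwwwRRRwwwwwwRRww..YYYYY.......
-0.04 wwwwwwwwRRwwwwwwwRRww..YYYYYYYYYYY.
-0.01 wwwwwwwwRRwwwwwwwRRwwwwYYYYY.......
```

The case is about 4 mm forward of centre, still squarely over its outline, and matches what p5 showed before the push. Going on to the button.

```bash
python3 - <<'E'
from h import *
manip.move_pose((.33,.32,.30),quat(Y)); c=Cam("wrist"); c.save("btn")
m=cv2.inRange(c.hsv(),(45,100,60),(85,255,255)); n,l,st,ce=cv2.connectedComponentsWithStats(m); i=1+np.argmax(st[1:,4])
x=c.ray([ce[i]],.052)[0]; print(st[i],x.round(4))
x=np.array([.357,.344]) if np.hypot(*(x[:2]-[.357,.344]))>.02 else x[:2]
P=x+[-.002,-.003]; effector.close(20); manip.move_pose((*P,.12),quat(Y)); manip.servo_line((*P,.07),vel=.08)
f0=manip.current_force(); z=.07; log=[]
while z>.038:
    z-=.001; manip.servo_line((*P,z),vel=.02); F=(manip.current_force()-f0)[2]; log.append((round(z,3),round(F,1)))
    if F>12: break
print([l for l in log if l[1]>1], manip.current_tool_pos().round(4)); manip.sleep(.3)
manip.servo_line((*P,.15),vel=.1); print(manip.current_clock())
E
```

```text
[252 152  25  25 483] [0.3596 0.3436 0.052 ]
[(0.063, np.float64(1.5)), (0.062, np.float64(2.5)), (0.061, np.float64(3.5)), (0.06, np.float64(3.8)), (0.059, np.float64(3.7)), (0.058, np.float64(6.6)), (0.057, np.float64(16.7))] [0.3577 0.3407 0.0581]
129.8
```

```bash
python3 - <<'E'
from h import *
manip.move_pose((.45,.1,.35),quat(Y)); manip.sleep(.3); print(manip.hand_in())
E
```

```text
the job is handed in; nothing more can be done
None
```

The job is handed in at about 131 s of 210 s: four cases are on their outlines (the slot 3 case about 4 mm forward of centre), the board is firm against the end stop, the start button was pressed fully down and released, and the pen pot was still standing when last seen, before the final push.

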